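Sort the leather bench: setting tools, edge tools and whetstone

ROBOT

A 7-joint arm with a two-finger parallel gripper is mounted at the origin on the work surface. World frame = base frame: x ahead of the robot, y to its left, z up, the work surface at z = 0. Lengths are in mm, angles in rad, forces in N, time in s.
With the tool pointing down it reaches from about 350 to 900 mm from the base axis. Payload 19.9 kg.
Tool frame: the origin (TCP) lies on the centre line of the jaws, within the pads' length; the fingertips stand 22 mm ahead of it and the grasp point (between the pads) lies 3 mm ahead of it (r.finger_overhang is the distance from the TCP to the fingertips, in mm); y points along the fingers, x is the direction in which the jaws open and shut, and the axes are right-handed (so a half turn about y gives the same grasp; the last joint's range is limited). The gripper opens to 94 mm and grips with 3 to 60 N. Pads are 16 mm wide; open, the fingers measure 119 mm over their backs; the gripper's body (75 mm by 177 mm) begins 78 mm behind the grasp point.
Start: joints at [-1.272, 0.417, -0.01, 1.614, 0.005, 1.111, -0.053], TCP at [208.3, 589.247, 227.425] pointing down, gripper open.
Joint ranges: [-2.81, 2.81], [-0.39, 2.02], [-1.27, 1.25], [0.06, 2.57], [-1.19, 4.33], [0.19, 2], [-2.82, 2.82]. Speed limits (rad/s): [1.89, 1.89, 2.39, 2.39, 3.01, 3.01, 3.01].

INTERFACE

Orientations are given as a unit quaternion [x, y, z, w].
In Python, from rig import monitor, capture, camera_model, r gives the robot as it stands.
- The arm moves only by the tool drive_tool, never from a script. Its argument "targets" is a list of rows, each a list of 3 entries, a list of its own where there are three numbers: the gripper's target within -1 to 1 (fully open at 1, half-way at 0, shut at -1), then the shift along the tool's x, y, z in m, then the turn, a rotation vector about the tool's x, y, z in degrees. A call has 1 to 12 rows; each row shifts and turns the pose as measured when the row begins, along the tool's axes as they then stand; what a row does not reach is not made up. A row lasts 1/10 s, in which the tool goes at most 50 mm and 8.59 degrees, less where a joint would pass 70% of its speed; a pose out of reach is approached as far as the arm can. A call with a gripper value outside its range is refused whole. The fingers move at their own pace and stop on an object; "squeeze" is the grip in N (left out, the last holds). Time passes only in rows, so rows that do not move let the fingers close. It gives the time, the measured TCP pose, the force and the opening at its end, in the units of the state.
- monitor.sense(): the state, without advancing time (a new reading comes with each control period).
- capture(name): name is "side" or "top" or "wrist"; returns (picture, depth): 384x512x3 uint8, blue, green, red; 384x512 float32, mm along the optical axis (not along the pixel's ray), 0 where there is no reading.
- camera_model(name): a dict with "fx", "fy", "cx", "cy" (pixels), "position" and "rotation" of the camera in the world. Camera axes: x right, y down, z forward; pixel columns grow to the right and rows downward; lengths in mm; the calibration is good to about 2 mm. The wrist camera is an equidistant fisheye: a pixel r from the principal point sees the ray r / f radians off the axis. A picture is of the moment at which its call begins: read the wrist's pose just before it. camera_model takes no time and is no camera call; for the wrist camera it gives the pose at the moment of the call.
- r.job_done(): hands the job in, once; it reports no verdict.
The state is a dict: "t": time; "joint_positions": joint angles; "qvel": joint speeds; "joint_torque": joint torques, N m; "tcp_pos": TCP position; "tcp_rot": TCP orientation; "wrist_force": force on the tool from outside, world axes, zero at the start; "wrist_torque": the same for the moment, N m; "grip_width": finger opening in mm.
Only numpy, scipy, OpenCV 4.12 (cv2) and the standard library are available. Lean on these libraries where they do the work, as an engineer would, in place of code of your own. Each camera call takes 0.05 s, during which the arm holds its last target. There are 200 camera calls.

TASK

Clear the tools on the leather bench into the places where each kind belongs: stand the two steel setting tools (the tall die, which is still stuck in the snug hole of the rubber block and must be pulled out by its protruding end, and the squat anvil) upright in the round steel dish; lay the two edge tools (wooden slicker and white bone folder) flat and side by side, not one on the other, in the long wooden tray; and lay the whetstone flat in the short black tray. Leave the little amber dye bottle standing where it is.

Things in the scene. Friction and masses are not known exactly. Their poses are not given: they have to be found in the camera images.
- die: Steel setting die, a plain cylinder 20 mm in diameter and 55 mm tall with a dark ring near its upper end. Origin: centre of its lower end; z points up along it. At the start it stands upright in the block's hole, its lower 25 mm inside, its upper 30 mm protruding. It is pinched there by sprung pads: a straight upward pull of a few N (under 10 N), or small wiggles, draws it out.
- anvil: Squat steel anvil, a disc 40 mm in diameter and 18 mm tall, a dark round patch on its top. Origin: centre of its underside; z up. It stands on the glass. The glass plate it stands on is 6 mm thick, its top at z = 0.006.
- slicker: Wooden edge slicker, about 120 mm long (x), 24 mm wide (y), 14 mm high; flat-sided handle from x = -60 to +15 mm, then a round grooved tip of 14 mm diameter to x = +60 mm. Origin: centre of its underside; grip it across y at the origin. It lies on the glass.
- folder: White bone folder, about 125 mm long (x), 20 mm wide (y), 9 mm high; parallel sides from x = -62 to +27 mm, then narrowing in steps to a blunt tip at x = +62 mm. Origin: centre of its underside; grip it across y at the origin. It lies on the glass.
- stone: Whetstone, a rectangular grey block, paler in its lower half, 100 mm long (x), 45 mm wide (y), 20 mm high. Origin: centre of its underside. It lies on the glass.
- block: Black rubber block 60 x 60 mm, 30 mm high, fixed to the glass. Origin: centre of its underside. In the middle of its top is a hole about 22 mm square and 25 mm deep with sprung pads on its x sides; the die is stuck in it.
- dish: Round shallow steel dish, fixed: 150 mm outside diameter, 20 mm high, wall 4 mm, floor 4 mm thick, inside diameter about 138 mm at the floor. Origin: centre of its underside (on the glass). Place of the die and the anvil.
- long_tray: Wooden open tray, fixed, the largest: outside 130 mm (x) by 180 mm (y), 16 mm high, walls and floor 5 mm thick, inside 120 x 170 mm. Origin: centre of its underside (on the glass); its long side is along its y axis. Place of the slicker and the folder, which fit side by side along its length.
- short_tray: Black plastic open tray, fixed, smaller: outside 100 mm (x) by 140 mm (y), 16 mm high, walls and floor 5 mm thick, inside 90 x 130 mm. Origin: centre of its underside (on the glass); its long side is along its y axis. Place of the whetstone.
- dye_bottle: Little amber glass dye bottle with a black cap, 30 mm in diameter, 45 mm tall, loose on the glass among the tools. Origin: centre of its underside. To be left standing where it is. A tan thread spool of 30 mm diameter, 32 mm tall, stands nearby among the tools; other bystanders are lower than 25 mm within the working area.

How it is judged:
By the outcome, as a careful person would: the job done as asked, in the order asked, and still so for the second after the job is handed in, with the robot touching nothing.
It also fails if it takes over 112 s, if anything falls off the work surface, if the arm or the gripper's body presses on something with over 40 N, if the wrist force passes 120 N, or if a joint passes its speed limit or range.

## Working session

There is one attempt and no reset: what is moved stays moved. The work goes in short steps, Python scripts to look and compute and a tool call to move; the robot and the scene stay as the last step left them, time stands still between calls to the robot, and variables do not carry over. Pictures are saved under pics/ and viewed, about 12 in all and at most 16, crops included, and the job is handed in when it is done.

Besides the shell and the picture viewer there is one more tool, called after "Call:" in YAML: its name, and indented under it one key for each argument. drive_tool: Moves the arm, as the interface text tells. Its arguments: {"type":"object","properties":{"targets":{"type":"array"},"squeeze":{"type":"number"}},"required":["targets"]}

```bash
ls; mkdir -p pics
python3 - <<'E'
from rig import monitor,capture,camera_model,r
import cv2,numpy as np
for n in("top","side"):
    p,d=capture(n); cv2.imwrite(f"pics/{n}0.png",p); np.save(f"pics/{n}0.npy",d)
    m=camera_model(n); print(n,m)
s=monitor.sense(); print(s)
a=cv2.imread("pics/top0.png"); cv2.imwrite("pics/top0b.png",cv2.resize(a,(800,600),interpolation=cv2.INTER_CUBIC))
E
```

```text
pics
top {'fx': 361.5924951643529, 'fy': 361.5924951643529, 'cx': 258.36731121412254, 'cy': 194.6700652674537, 'position': array([ 442.85597326,  -10.06236284, 1014.14185115]), 'rotation': array([-0.7054553 ,  0.70755467, -0.01644635,  0.03779848])}
side {'fx': 356.6058543767614, 'fy': 356.6058543767614, 'cx': 253.1716717149141, 'cy': 191.9399802692728, 'position': array([273.83117313, 707.79934789, 492.41085911]), 'rotation': array([-0.13862025,  0.86027525, -0.48416014,  0.07937173])}
{'t': 0.1, 'joint_positions': array([-1.27247777,  0.41789533, -0.01031452,  1.61409234,  0.004705  ,
        1.11069024, -0.05301266]), 'qvel': array([-0.00048072, -0.00283617,  0.00111209, -0.00286305,  0.00010701,
       -0.00072764, -0.00112931]), 'joint_torque': array([ 1.59447340e-03, -8.52568245e+01,  6.40059896e-01, -4.26685238e+01,
       -4.88894724e-02,  1.63913949e-02,  8.76752188e-05]), 'tcp_pos': array([208.22458418, 588.97271939, 226.90870342]), 'tcp_rot': array([ 0.57758499,  0.40796745, -0.40854423, -0.57710463]), 'wrist_force': array([ 0.73511634, -0.65451216,  0.18552858]), 'wrist_torque': array([-0.05917382, -0.02304895, -0.02044705]), 'grip_width': 94.01158193335019}
```

View pics/top0b.png

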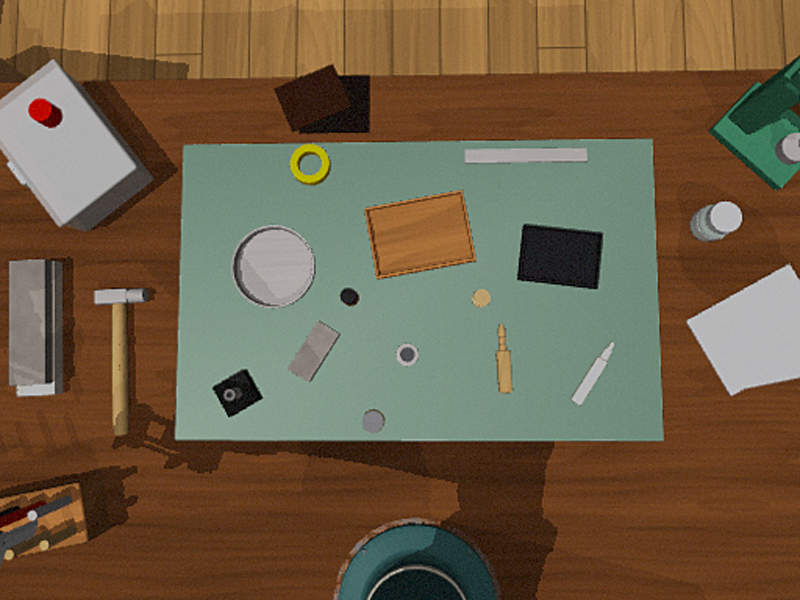

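View pics/side0.png

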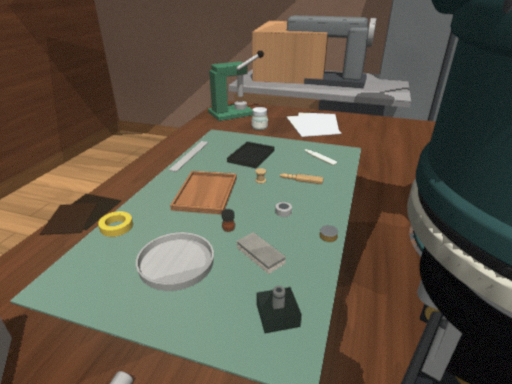

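```bash
cat > h.py <<'E'
import cv2,numpy as np
from scipy.spatial.transform import Rotation as R
def ray(m,uv):
    uv=np.atleast_2d(np.asarray(uv,float)); d=np.c_[(uv[:,0]-m['cx'])/m['fx'],(uv[:,1]-m['cy'])/m['fy'],np.ones(len(uv))]
    return R.from_quat(m['rotation']).apply(d)
def plane(m,uv,z):
    d=ray(m,uv); return m['position']+d*((z-m['position'][2])/d[:,2])[:,None]
def pts(m,depth):
    v,u=np.mgrid[:depth.shape[0],:depth.shape[1]]
    return (m['position']+ray(m,np.c_[u.ravel(),v.ravel()])*depth.ravel()[:,None]).reshape(*depth.shape,3)
E
python3 - <<'E'
from h import *
from rig import camera_model
m=camera_model("top"); im=cv2.imread("pics/top0.png"); D=np.load("pics/top0.npy"); P=pts(m,D)
hsv=cv2.cvtColor(im,cv2.COLOR_BGR2HSV)
glass=cv2.inRange(hsv,(65,35,60),(95,255,255))
hull=cv2.convexHull(cv2.findNonZero(cv2.morphologyEx(glass,cv2.MORPH_OPEN,np.ones((9,9)))))
reg=np.zeros_like(glass); cv2.fillConvexPoly(reg,hull,255); reg=cv2.erode(reg,np.ones((5,5)))
mask=cv2.bitwise_and(reg,cv2.bitwise_not(glass)); mask=cv2.morphologyEx(mask,cv2.MORPH_OPEN,np.ones((2,2)))
cs,_=cv2.findContours(mask,cv2.RETR_EXTERNAL,cv2.CHAIN_APPROX_NONE)
for c in cs:
    if cv2.contourArea(c)<40: continue
    k=np.zeros_like(mask); cv2.drawContours(k,[c],-1,255,-1); ke=cv2.erode(k,np.ones((3,3)))
    zz=P[...,2][ke>0]; z=np.percentile(zz,[10,50,95])
    w=plane(m,np.argwhere(k>0)[:,::-1],z[1])[:,:2]
    rc=cv2.minAreaRect(w.astype(np.float32))
    (cx,cy),(a,b),an=rc
    bp=cv2.boxPoints(rc); e=max([bp[1]-bp[0],bp[2]-bp[1]],key=np.linalg.norm)
    print(np.round(np.mean(np.argwhere(k>0)[:,::-1],0)),"z",np.round(z),"cen",np.round([cx,cy],1),"mean",np.round(w.mean(0),1),"size",np.round([max(a,b),min(a,b)]),"axis",round(np.degrees(np.arctan2(e[1],e[0]))%180,1))
a=cv2.resize(im[185:285,125:415],None,fx=2.7,fy=2.7,interpolation=cv2.INTER_CUBIC)
s=cv2.resize(cv2.imread("pics/side0.png")[130:330,200:350],None,fx=1.5,fy=1.5,interpolation=cv2.INTER_CUBIC)
o=np.zeros((a.shape[0]+s.shape[0],a.shape[1],3),np.uint8); o[:a.shape[0]]=a; o[a.shape[0]:,:s.shape[1]]=s
cv2.imwrite("pics/crop0.png",o); print(o.shape)
E
```

```text
[261. 313.] z [-3. -1.  3.] cen [149.2 -25.1] mean [194.6  15.4] size [764. 259.] axis 90.2
[240. 270.] z [21. 23. 26.] cen [314.5  70. ] mean [314.5  70.9] size [38. 37.] axis 90.2
[153. 252.] z [31. 35. 65.] cen [364.3 305.8] mean [363.9 306.2] size [68. 61.] axis 118.9
[261. 228.] z [21. 23. 26.] cen [427.9  12.8] mean [428.8  12.3] size [38. 38.] axis 89.9
[380. 241.] z [10. 13. 17.] cen [ 397.  -313.4] mean [ 392.7 -310.6] size [124.  22.] axis 146.9
[323. 233.] z [16. 19. 22.] cen [ 422.1 -155.4] mean [ 413.6 -155.8] size [120.  25.] axis 3.0
[201. 225.] z [22. 25. 28.] cen [434.7 176.4] mean [435.  176.2] size [102.  48.] axis 147.8
[309. 192.] z [22. 37. 40.] cen [ 526.1 -116.1] mean [ 525.9 -116.1] size [30. 30.] axis 179.7
[225. 191.] z [20. 49. 52.] cen [527.4 110.1] mean [527.9 110. ] size [30. 27.] axis 89.8
[359. 165.] z [ 8. 10. 20.] cen [ 602.6 -259.8] mean [ 602.4 -259.9] size [142. 101.] axis 82.8
[175. 171.] z [ 7.  9. 22.] cen [587.3 254.3] mean [587.5 254.7] size [151. 151.] axis 0.6
[269. 151.] z [ 8. 10. 20.] cen [644.3 -10.5] mean [644.  -10.7] size [183. 134.] axis 100.2
[337. 100.] z [ 7.  9. 12.] cen [ 787.4 -202.4] mean [ 787.5 -201.3] size [220.  27.] axis 90.1
[200. 105.] z [ 4. 22. 28.] cen [781.3 182.7] mean [773.7 184.6] size [97. 77.] axis 159.4
[503.  96.] z [29. 37. 41.] cen [ 787.2 -644.2] mean [ 784.5 -646. ] size [56. 28.] axis 166.2
[435. 145.] z [-4. -1. 45.] cen [ 742.1 -318.1] mean [ 659.4 -475. ] size [765. 482.] axis 47.4
(570, 783, 3)
```

View pics/crop0.png

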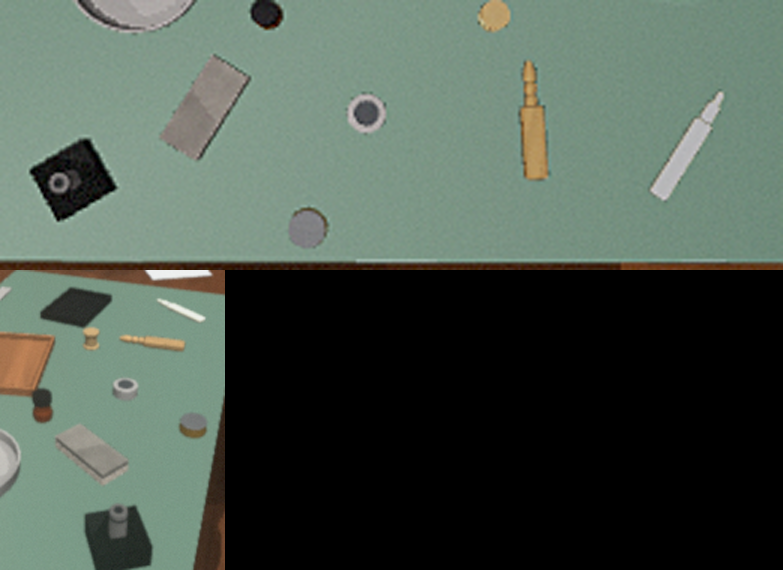

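```bash
cat >> h.py <<'E'
def plan(s,xyz,psi=None,maxd=48,n=None):
    "rows (tool shift m, turn deg) from the sensed pose to xyz (mm), jaw direction psi (deg)"
    Rc=R.from_quat(s['tcp_rot']); p=np.array(s['tcp_pos']); x=Rc.apply([1,0,0]); cur=np.degrees(np.arctan2(x[1],x[0]))
    psi=cur if psi is None else psi
    a=np.radians(psi); X=np.array([np.cos(a),np.sin(a),0]); Y=np.array([0,0,-1.]); Rt=R.from_matrix(np.c_[X,Y,np.cross(X,Y)])
    rv=(Rc.inv()*Rt).as_rotvec(degrees=True); d=np.array(xyz)-p
    n=n or int(max(1,np.ceil(np.linalg.norm(d)/maxd),np.ceil(np.linalg.norm(rv)/8.2)))
    print("psi",round(cur,1),"->",psi,"d",np.round(d,1),"n",n,"turn/row",np.round(rv/n,2),"tilt",round(np.degrees(np.arccos(-Rc.apply([0,1,0])[2])),2))
    for i in range(n):
        Ri=Rc*R.from_rotvec(rv*i/n,degrees=True); print(np.round(Ri.inv().apply(d/n)/1000,4).tolist())
E
python3 - <<'E'
from h import *
from rig import camera_model,monitor,r
t,s_=camera_model("top"),camera_model("side")
print("die",plane(t,[146.5,252.8],66)); print("die side",plane(s_,[278.7,290.7],66),r.finger_overhang)
print("anvil side", plane(s_,[200+125/1.5,130+(385-270)/1.5],24))
s=monitor.sense(); x=R.from_quat(s['tcp_rot']).apply(np.eye(3)); print(x.round(2)); az=np.degrees(np.arctan2(s['tcp_pos'][1],s['tcp_pos'][0])); print("rel",np.degrees(np.arctan2(x[0][1],x[0][0]))-az, az)
E
```

```text
die [[364.09188395 312.40595156  66.        ]]
die side [[363.0544379  314.35451297  66.        ]] 22.0
anvil side [[429.25597983  16.83833514  24.        ]]
[[ 0.33  0.94 -0.  ]
 [-0.   -0.   -1.  ]
 [-0.94  0.33 -0.  ]]
rel 0.0007535379737220183 70.52953320754212
```

```bash
python3 -c "
from h import *;from rig import monitor
plan(monitor.sense(),[363.6,313,130],40)"
```

```text
psi 70.5 -> 40 d [ 155.4 -276.   -96.9] n 7 turn/row [ 0.    4.36 -0.01] tilt 0.06
[-0.0298, 0.0139, -0.0341]
[-0.0271, 0.0139, -0.0362]
[-0.0243, 0.0139, -0.0382]
[-0.0213, 0.0139, -0.0399]
[-0.0182, 0.0139, -0.0414]
[-0.015, 0.0139, -0.0427]
[-0.0117, 0.0138, -0.0437]
```

Call:
drive_tool:
  targets:
    - [1,[-0.03,0.014,-0.034],[0,4.36,0]]
    - [1,[-0.027,0.014,-0.036],[0,4.36,0]]
    - [1,[-0.024,0.014,-0.038],[0,4.36,0]]
    - [1,[-0.021,0.014,-0.04],[0,4.36,0]]
    - [1,[-0.018,0.014,-0.041],[0,4.36,0]]
    - [1,[-0.015,0.014,-0.043],[0,4.36,0]]
    - [1,[-0.012,0.014,-0.044],[0,4.36,0]]
    - [1,[0,0,0],[0,0,0]]
  squeeze: 30

```text
t: 0.9
tcp_pos: [364.2, 301.6, 123.4]
tcp_rot: [0.667, 0.234, -0.236, -0.667]
wrist_force: [-0.5, 1.1, 0.9]
grip_width: 93.7
```

```bash
python3 -c "
from h import *;from rig import monitor
s=monitor.sense();print(s['t'],s['tcp_pos'])
plan(s,[363.6,313,62],40)"
```

```text
0.9 [364.16773414 301.58607579 123.42858   ]
psi 38.9 -> 40 d [ -0.6  11.4 -61.4] n 2 turn/row [-0.01 -0.56 -0.09] tilt 0.18
[0.0035, 0.0307, 0.0046]
[0.0035, 0.0307, 0.0046]
```

Call:
drive_tool:
  targets:
    - [1,[0.007,0,0.009],[0,-1,0]]
    - [1,[0,0,0],[0,0,0]]
    - [1,[0,0.02,0],[0,0,0]]
    - [1,[0,0.02,0],[0,0,0]]
    - [1,[0,0.01,0],[0,0,0]]
    - [1,[0,0.0,0],[0,0,0]]
    - [1,[0,0.0,0],[0,0,0]]

```text
t: 1.6
tcp_pos: [362.2, 319.7, 73.1]
tcp_rot: [-0.663, -0.244, 0.245, 0.664]
wrist_force: [-0.4, 1.2, 1.4]
grip_width: 93.8
```

Run:
```python
from h import *;from rig import monitor,capture
s=monitor.sense();print(s['t'],s['tcp_pos'])
plan(s,[363.6,313,62],40)
p,d=capture("wrist"); cv2.imwrite("pics/w1.png",p)
```

```text
1.6 [362.24544116 319.73093957  73.07161842]
psi 40.5 -> 40 d [  1.4  -6.7 -11.1] n 1 turn/row [-0.13  0.52 -0.05] tilt 0.14
[-0.0033, 0.0111, -0.006]
```

View pics/w1.png

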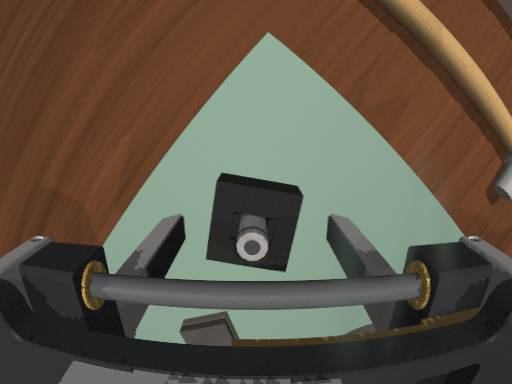

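Call:
drive_tool:
  targets:
    - [1,[-0.003,0.005,-0.006],[0,0,0]]
    - [1,[0,0.006,0],[0,0,0]]
    - [1,[0,0,0],[0,0,0]]
    - [1,[0,0,0],[0,0,0]]

```text
t: 2.05
tcp_pos: [364.7, 313.3, 62.8]
tcp_rot: [-0.662, -0.245, 0.245, 0.664]
wrist_force: [0.2, 0.0, -0.2]
grip_width: 93.8
```

Run:
```python
from h import *;from rig import monitor,capture
s=monitor.sense();print(s['t'],s['tcp_pos'],s['wrist_force'])
plan(s,[363.6,313,62],40)
```

```text
2.05 [364.68611846 313.28321572  62.83082706] [ 0.17570862  0.02933147 -0.19833226]
psi 40.5 -> 40 d [-1.1 -0.3 -0.8] n 1 turn/row [-0.15  0.52  0.11] tilt 0.19
[-0.001, 0.0008, 0.0005]
```

Call:
drive_tool:
  targets:
    - [-1,[0,0,0],[0,0,0]]
    - [-1,[0,0,0],[0,0,0]]
    - [-1,[0,0,0],[0,0,0]]
    - [-1,[0,0,0],[0,0,0]]
    - [-1,[0,0,0],[0,0,0]]
    - [-1,[0,0,0],[0,0,0]]
    - [-1,[0,0,0],[0,0,0]]
    - [-1,[0,0,0],[0,0,0]]
    - [-1,[0,0,0],[0,0,0]]
    - [-1,[0,0,0],[0,0,0]]
  squeeze: 40

```text
t: 3.05
tcp_pos: [364.8, 313.6, 63.3]
tcp_rot: [-0.662, -0.245, 0.244, 0.665]
wrist_force: [-0.7, 0.7, 0.9]
grip_width: 18.9
```

Call:
drive_tool:
  targets:
    - [-1,[0,-0.004,0],[0,0,0]]
    - [-1,[0,-0.006,0],[0,0,0]]
    - [-1,[0,-0.008,0],[0,0,0]]
    - [-1,[0,-0.01,0],[0,0,0]]
    - [-1,[0,-0.012,0],[0,0,0]]
    - [-1,[0,-0.02,0],[0,0,0]]
    - [-1,[0,-0.02,0],[0,0,0]]
    - [-1,[0,0,0],[0,0,0]]
    - [-1,[0,0,0],[0,0,0]]

```text
t: 3.95
tcp_pos: [364.8, 313.2, 151.3]
tcp_rot: [-0.662, -0.246, 0.244, 0.665]
wrist_force: [0.5, 0.0, -1.2]
grip_width: 19.0
```

Run:
```python
from h import *;from rig import monitor,capture
s=monitor.sense();print(s['t'],s['tcp_pos'],s['wrist_force'],s['grip_width'])
plan(s,[571,282,130],26,maxd=40)
p,d=capture("wrist"); q,_=capture("side"); cv2.imwrite("pics/w2.png",np.hstack([p[100:340,130:380],q[140:380,150:400]]))
```

```text
3.95 [364.84762666 313.19363018 151.26884146] [ 0.52936875  0.02276358 -1.24929171] 19.00443418599724
psi 40.5 -> 26 d [206.2 -31.2 -21.3] n 6 turn/row [-0.04  2.42  0.04] tilt 0.31
[0.0227, 0.0036, -0.0263]
[0.0238, 0.0036, -0.0253]
[0.0249, 0.0036, -0.0243]
[0.0259, 0.0036, -0.0232]
[0.0268, 0.0036, -0.0221]
[0.0277, 0.0036, -0.0209]
```

View pics/w2.png

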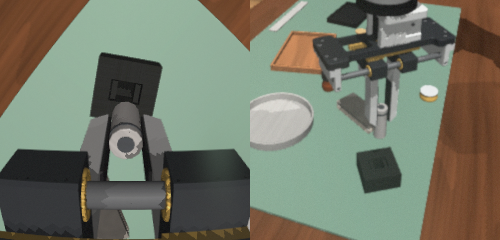

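Call:
drive_tool:
  targets:
    - [-1,[0.0114,0,-0.013],[0,2.42,0]]
    - [-1,[0.0238,0,-0.025],[0,2.42,0]]
    - [-1,[0.025,0,-0.024],[0,2.42,0]]
    - [-1,[0.026,0.004,-0.023],[0,2.42,0]]
    - [-1,[0.027,0.004,-0.022],[0,2.42,0]]
    - [-1,[0.018,0.004,-0.014],[0,2.42,0]]
    - [-1,[0.012,0.004,-0.009],[0,0,0]]
    - [-1,[0,0,0],[0,0,0]]
    - [-1,[0,0,0],[0,0,0]]

```text
t: 4.95
tcp_pos: [566.0, 276.9, 125.7]
tcp_rot: [0.691, 0.15, -0.155, -0.69]
wrist_force: [0.4, 0.7, -0.8]
grip_width: 19.1
```

Run:
```python
from h import *;from rig import monitor,capture
s=monitor.sense();print(s['t'],s['tcp_pos'],s['wrist_force'],s['grip_width'])
plan(s,[571,282,75],26,n=5)
```

```text
4.95 [565.98689928 276.92293095 125.74330666] [ 0.39487144  0.72215571 -0.78527063] 19.069621955577947
psi 24.9 -> 26 d [  5.    5.1 -50.7] n 5 turn/row [ 0.01 -0.23 -0.08] tilt 0.39
[0.0014, 0.0101, 0.0005]
[0.0014, 0.0101, 0.0005]
[0.0014, 0.0101, 0.0005]
[0.0014, 0.0101, 0.0005]
[0.0014, 0.0101, 0.0005]
```

Call:
drive_tool:
  targets:
    - [-1,[0.0014,0.01,0.0005],[0,0,-0.4]]
    - [-1,[0.0014,0.014,0.0005],[0,0,0]]
    - [-1,[0.0014,0.012,0.0005],[0,0,0]]
    - [-1,[0.0014,0.01,0.0005],[0,0,0]]
    - [-1,[0.0014,0.006,0.0005],[0,0,0]]
    - [-1,[0,0.003,0],[0,0,0]]
    - [-1,[0,0.0,0],[0,0,0]]
    - [-1,[0,0,0],[0,0,0]]

```text
t: 5.75
tcp_pos: [569.0, 283.8, 64.9]
tcp_rot: [0.691, 0.153, -0.153, -0.69]
wrist_force: [-0.2, -0.0, -1.7]
grip_width: 19.1
```

Run:
```python
from h import *;from rig import monitor,capture
s=monitor.sense();print(s['t'],s['tcp_pos'],s['wrist_force'],s['grip_width'])
plan(s,[571,282,62.8],None,n=5)
```

```text
5.75 [568.99457243 283.75480184  64.87096868] [-0.23352068 -0.04234493 -1.70282747] 19.10722829533149
psi 25.0 -> 24.994776258008606 d [ 2.  -1.8 -2.1] n 5 turn/row [ 0.    0.   -0.02] tilt 0.08
[0.0002, 0.0004, -0.0005]
[0.0002, 0.0004, -0.0005]
[0.0002, 0.0004, -0.0005]
[0.0002, 0.0004, -0.0005]
[0.0002, 0.0004, -0.0005]
```

Call:
drive_tool:
  targets:
    - [-1,[0,0.001,0],[0,0,0]]
    - [-1,[0,0.001,0],[0,0,0]]
    - [-1,[0,0.001,0],[0,0,0]]
    - [-1,[0,0,0],[0,0,0]]

```text
t: 6.15
tcp_pos: [569.6, 284.0, 62.9]
tcp_rot: [-0.69, -0.153, 0.153, 0.69]
wrist_force: [-0.2, -0.3, -1.3]
grip_width: 19.4
```

Call:
drive_tool:
  targets:
    - [-1,[0,0.001,0],[0,0,0]]
    - [-1,[0,0.001,0],[0,0,0]]
    - [-1,[0,0,0],[0,0,0]]

```text
t: 6.45
tcp_pos: [570.1, 284.1, 62.6]
tcp_rot: [-0.69, -0.153, 0.152, 0.691]
wrist_force: [0.8, -0.5, -1.8]
grip_width: 19.5
```

Call:
drive_tool:
  targets:
    - [-1,[0,0.002,0],[0,0,0]]
    - [-1,[0,0.002,0],[0,0,0]]
    - [-1,[0,0,0],[0,0,0]]

```text
t: 6.75
tcp_pos: [570.9, 284.4, 62.8]
tcp_rot: [-0.69, -0.154, 0.152, 0.691]
wrist_force: [0.3, 0.7, -0.9]
grip_width: 19.4
```

Call:
drive_tool:
  targets:
    - [-0.4,[0,0.0,0],[0,0,0]]
    - [-0.2,[0,0,0],[0,0,0]]
    - [0,[0,0,0],[0,0,0]]
    - [0,[0,0,0],[0,0,0]]
    - [0,[0,-0.01,0],[0,0,0]]
    - [0,[0,-0.02,0],[0,0,0]]
    - [0,[0,-0.04,0],[0,0,0]]
    - [0,[0,-0.02,0],[0,0,0]]
    - [0,[0,0,0],[0,0,0]]
    - [0,[0,0,0],[0,0,0]]

```text
t: 7.75
tcp_pos: [570.6, 283.9, 157.5]
tcp_rot: [-0.69, -0.154, 0.152, 0.691]
wrist_force: [0.5, 0.3, -0.5]
grip_width: 47.0
```

Run:
```python
from h import *;from rig import monitor,capture,camera_model
s=monitor.sense();print(s['t'],s['tcp_pos'],s['wrist_force'],s['grip_width'])
plan(s,[429,14,130],0,maxd=42)
p,d=capture("wrist"); q,_=capture("side"); cv2.imwrite("pics/w3.png",np.hstack([p[100:340,130:380],q[140:380,100:350]]))
```

```text
7.75 [570.58756695 283.9046591  157.51616379] [ 0.510716    0.26736393 -0.52884957] 46.99420157648479
psi 24.9 -> 0 d [-141.6 -269.9  -27.5] n 8 turn/row [-0.02  3.12  0.02] tilt 0.22
[-0.0303, 0.0033, -0.0231]
[-0.029, 0.0033, -0.0247]
[-0.0276, 0.0033, -0.0263]
[-0.0261, 0.0034, -0.0277]
[-0.0246, 0.0034, -0.0291]
[-0.023, 0.0034, -0.0304]
[-0.0213, 0.0034, -0.0316]
[-0.0195, 0.0034, -0.0327]
```

View pics/w3.png

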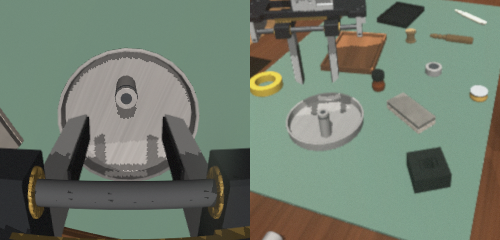

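Call:
drive_tool:
  targets:
    - [0,[-0.015,0,-0.012],[0,3.12,0]]
    - [0,[-0.029,0,-0.025],[0,3.12,0]]
    - [0,[-0.028,0,-0.026],[0,3.12,0]]
    - [0,[-0.026,0.003,-0.028],[0,3.12,0]]
    - [0.3,[-0.025,0.003,-0.029],[0,3.12,0]]
    - [0.5,[-0.023,0.003,-0.03],[0,3.12,0]]
    - [0.5,[-0.021,0.003,-0.032],[0,3.12,0]]
    - [0.5,[-0.014,0.003,-0.022],[0,3.12,0]]
    - [0.5,[-0.01,0.003,-0.018],[0,0,0]]
    - [0.5,[-0.004,0.003,-0.007],[0,0,0]]
    - [0.5,[0,0,0],[0,0,0]]
    - [0.5,[0,0,0],[0,0,0]]

```text
t: 9.05
tcp_pos: [415.3, 7.5, 125.5]
tcp_rot: [0.708, -0.01, 0.002, -0.706]
wrist_force: [0.0, 0.5, 0.9]
grip_width: 70.5
```

Run:
```python
from h import *;from rig import monitor
s=monitor.sense();print(s['t'],s['tcp_pos'],s['grip_width'])
plan(s,[429,14,60],0,n=4)
```

```text
9.05 [415.27255834   7.49267055 125.46914596] 70.45821103108061
psi -1.0 -> 0 d [ 13.7   6.5 -65.5] n 4 turn/row [ 0.05 -0.25 -0.18] tilt 0.73
[0.0036, 0.0163, 0.0017]
[0.0036, 0.0163, 0.0017]
[0.0035, 0.0163, 0.0017]
[0.0035, 0.0164, 0.0017]
```

Call:
drive_tool:
  targets:
    - [0.5,[0.0036,0.015,0.0017],[0,-0.25,-0.2]]
    - [0.5,[0.0036,0.016,0.0017],[0,-0.25,-0.2]]
    - [0.5,[0.0036,0.016,0.0017],[0,-0.25,-0.2]]
    - [0.5,[0.002,0.01,0.0017],[0,0,0]]
    - [0.5,[0,0,0],[0,0,0]]
    - [0.5,[0,0,0],[0,0,0]]

```text
t: 9.65
tcp_pos: [431.6, 19.2, 66.4]
tcp_rot: [0.708, 0.001, -0.001, -0.706]
wrist_force: [0.8, 0.4, 0.5]
grip_width: 70.3
```

Run:
```python
from h import *;from rig import monitor
s=monitor.sense();print(s['t'],s['tcp_pos'],s['grip_width'])
plan(s,[429,14,31],0,n=3)
```

```text
9.65 [431.56699872  19.229065    66.36580234] 70.32002079089781
psi 0.2 -> 0 d [ -2.6  -5.2 -35.4] n 3 turn/row [ 0.06  0.07 -0.01] tilt 0.19
[-0.0009, 0.0118, -0.0017]
[-0.0009, 0.0118, -0.0017]
[-0.0009, 0.0118, -0.0017]
```

Call:
drive_tool:
  targets:
    - [0.5,[-0.002,0.006,-0.004],[0,0,0]]
    - [0.5,[0,0.011,0],[0,0,0]]
    - [0.5,[0,0.009,0],[0,0,0]]
    - [0.5,[0,0.005,0],[0,0,0]]
    - [0.5,[0,0,0],[0,0,0]]
    - [0.5,[0,0,0],[0,0,0]]

```text
t: 10.25
tcp_pos: [429.9, 14.9, 33.7]
tcp_rot: [0.708, 0.002, -0.001, -0.706]
wrist_force: [0.1, -0.3, 0.3]
grip_width: 70.8
```

Run:
```python
from h import *;from rig import monitor,capture
s=monitor.sense();print(s['t'],s['tcp_pos'],s['grip_width'])
plan(s,[429,14,31],0,n=1)
p,d=capture("wrist");cv2.imwrite("pics/w4.png",p[100:340,130:380])
```

```text
10.25 [429.87313088  14.89162513  33.7339805 ] 70.82941197433367
psi 0.2 -> 0 d [-0.9 -0.9 -2.7] n 1 turn/row [0.16 0.2  0.06] tilt 0.17
[-0.0009, 0.0027, -0.0009]
```

View pics/w4.png

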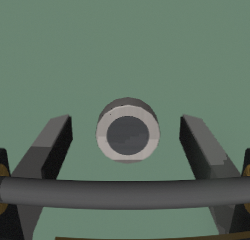

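Call:
drive_tool:
  targets:
    - [0.5,[-0.001,0.003,-0.001],[0,0,0]]
    - [0.5,[0,0,0],[0,0,0]]
    - [-1,[0,0,0],[0,0,0]]
    - [-1,[0,0,0],[0,0,0]]
    - [-1,[0,0,0],[0,0,0]]
    - [-1,[0,0,0],[0,0,0]]
    - [-1,[0,0,0],[0,0,0]]
    - [-1,[0,0,0],[0,0,0]]
    - [-1,[0,0,0],[0,0,0]]
    - [-1,[0,0,0],[0,0,0]]

```text
t: 11.3
tcp_pos: [429.4, 14.1, 31.3]
tcp_rot: [0.708, 0.002, -0.0, -0.706]
wrist_force: [-0.2, 0.5, -0.2]
grip_width: 39.2
```

Call:
drive_tool:
  targets:
    - [-1,[0,-0.01,0],[0,0,0]]
    - [-1,[0,-0.02,0],[0,0,0]]
    - [-1,[0,-0.03,0],[0,0,0]]
    - [-1,[0,-0.025,0],[0,0,0]]
    - [-1,[0,-0.01,0],[0,0,0]]
    - [-1,[0,0,0],[0,0,0]]
    - [-1,[0,0,0],[0,0,0]]

```text
t: 12.0
tcp_pos: [427.8, 13.8, 131.0]
tcp_rot: [0.708, 0.001, -0.001, -0.706]
wrist_force: [0.4, 0.0, -2.1]
grip_width: 39.1
```

Run:
```python
from h import *;from rig import monitor,capture
s=monitor.sense();print(s['t'],s['tcp_pos'],s['wrist_force'],s['grip_width'])
plan(s,[596,222,130],23,n=9)
```

```text
12.0 [427.78285878  13.80728392 131.0248841 ] [ 0.44452516  0.0447849  -2.09527195] 39.09828344806216
psi 0.2 -> 23 d [168.2 208.2  -1. ] n 9 turn/row [ 0.02 -2.54 -0.  ] tilt 0.15
[0.0188, 0.0001, 0.0231]
[0.0198, 0.0001, 0.0222]
[0.0207, 0.0001, 0.0213]
[0.0216, 0.0001, 0.0204]
[0.0225, 0.0001, 0.0194]
[0.0234, 0.0001, 0.0184]
[0.0242, 0.0001, 0.0173]
[0.0249, 0.0001, 0.0163]
[0.0256, 0.0001, 0.0151]
```

Call:
drive_tool:
  targets:
    - [-1,[0.009,0,0.012],[0,-2.54,0]]
    - [-1,[0.02,0,0.022],[0,-2.54,0]]
    - [-1,[0.021,0,0.021],[0,-2.54,0]]
    - [-1,[0.022,0,0.02],[0,-2.54,0]]
    - [-1,[0.0225,0,0.019],[0,-2.54,0]]
    - [-1,[0.023,0,0.018],[0,-2.54,0]]
    - [-1,[0.024,0,0.017],[0,-2.54,0]]
    - [-1,[0.024,0,0.016],[0,-2.54,0]]
    - [-1,[0.014,0,0.008],[0,-2.54,0]]
    - [-1,[0.01,0,0.006],[0,0,0]]
    - [-1,[0,0,0],[0,0,0]]
    - [-1,[0,0,0],[0,0,0]]

```text
t: 13.2
tcp_pos: [584.0, 224.0, 112.0]
tcp_rot: [0.691, 0.145, -0.16, -0.69]
wrist_force: [0.3, -0.6, -1.7]
grip_width: 39.2
```

Run:
```python
from h import *;from rig import monitor,capture
s=monitor.sense();print(s['t'],s['tcp_pos'],s['wrist_force'],s['grip_width'])
plan(s,[596,222,50],23,n=5)
```

```text
13.2 [584.02417058 223.99521391 112.04706283] [ 0.29942041 -0.63461751 -1.72538283] 39.168004486520616
psi 24.9 -> 23 d [ 12.  -2. -62.] n 5 turn/row [-0.04  0.39 -0.24] tilt 1.22
[0.0023, 0.0124, -0.0014]
[0.0022, 0.0124, -0.0014]
[0.0022, 0.0124, -0.0014]
[0.0021, 0.0124, -0.0014]
[0.0021, 0.0124, -0.0013]
```

Call:
drive_tool:
  targets:
    - [-1,[0.0022,0.01,-0.0014],[0,0.4,-0.24]]
    - [-1,[0.0022,0.013,-0.0014],[0,0.4,-0.24]]
    - [-1,[0.0022,0.013,-0.0014],[0,0.4,-0.24]]
    - [-1,[0.0022,0.012,-0.0014],[0,0.4,-0.24]]
    - [-1,[0.001,0.008,0],[0,0,-0.24]]
    - [-1,[0,0.004,0],[0,0,0]]
    - [-1,[0,0,0],[0,0,0]]
    - [-1,[0,0,0],[0,0,0]]

```text
t: 14.0
tcp_pos: [593.9, 219.8, 45.4]
tcp_rot: [-0.692, -0.14, 0.141, 0.694]
wrist_force: [1.4, -0.3, -1.1]
grip_width: 39.1
```

Run:
```python
from h import *;from rig import monitor,capture
s=monitor.sense();print(s['t'],s['tcp_pos'],s['wrist_force'],s['grip_width'])
plan(s,[596,222,36],23,n=3)
```

```text
14.0 [593.94592002 219.78117145  45.37019428] [ 1.3907248  -0.26680364 -1.11729746] 39.10970680106789
psi 22.9 -> 23 d [ 2.1  2.2 -9.4] n 3 turn/row [-0.07 -0.02 -0.01] tilt 0.2
[0.0009, 0.0031, 0.0004]
[0.0009, 0.0031, 0.0004]
[0.0009, 0.0031, 0.0004]
```

Call:
drive_tool:
  targets:
    - [-1,[0.0009,0.004,0.0004],[0,0,0]]
    - [-1,[0.0005,0.004,0.0],[0,0,0]]
    - [-1,[0,0.002,0.0],[0,0,0]]
    - [-1,[0,0.002,0],[0,0,0]]
    - [-1,[0,0,0],[0,0,0]]

```text
t: 14.5
tcp_pos: [596.1, 221.5, 35.6]
tcp_rot: [-0.691, -0.141, 0.14, 0.695]
wrist_force: [0.2, 0.0, -1.2]
grip_width: 39.3
```

Call:
drive_tool:
  targets:
    - [-0.05,[0,0.0,0],[0,0,0]]
    - [0.1,[0,0,0],[0,0,0]]
    - [0.15,[0,0,0],[0,0,0]]
    - [0.15,[0,0,0],[0,0,0]]
    - [0.15,[0,-0.01,0],[0,0,0]]
    - [0.15,[0,-0.02,0],[0,0,0]]
    - [0.15,[0,-0.035,0],[0,0,0]]
    - [0.15,[0,-0.03,0],[0,0,0]]
    - [0.15,[0,-0.01,0],[0,0,0]]
    - [0.15,[0,0,0],[0,0,0]]
    - [0.15,[0,0,0],[0,0,0]]

```text
t: 15.6
tcp_pos: [595.9, 220.8, 146.3]
tcp_rot: [-0.691, -0.141, 0.14, 0.695]
wrist_force: [-0.7, 0.1, -1.4]
grip_width: 54.2
```

Run:
```python
from h import *;from rig import monitor,capture
s=monitor.sense();print(s['t'],s['tcp_pos'],s['wrist_force'],s['grip_width'])
p,d=capture("wrist");cv2.imwrite("pics/w5.png",p[100:340,130:380])
# slicker: axis 3 deg -> jaws across: 93 or -87
for x in(93,-87): plan(s,[420,-155,130],x,n=12)
```

```text
15.6 [595.92311566 220.77260644 146.28924818] [-0.71600308  0.12405666 -1.40459011] 54.21777087490482
psi 23.0 -> 93 d [-175.9 -375.8  -16.3] n 12 turn/row [-0.01 -5.84  0.02] tilt 0.27
[-0.0257, 0.0012, -0.0231]
[-0.0279, 0.0012, -0.0204]
[-0.0299, 0.0012, -0.0174]
[-0.0315, 0.0012, -0.0143]
[-0.0328, 0.0013, -0.011]
[-0.0337, 0.0013, -0.0076]
[-0.0343, 0.0013, -0.0042]
[-0.0346, 0.0013, -0.0007]
[-0.0345, 0.0013, 0.0029]
[-0.034, 0.0013, 0.0063]
[-0.0332, 0.0013, 0.0098]
[-0.032, 0.0013, 0.0131]
psi 23.0 -> -87 d [-175.9 -375.8  -16.3] n 12 turn/row [-0.02  9.16 -0.01] tilt 0.27
[-0.0257, 0.0012, -0.0231]
[-0.0217, 0.0012, -0.0269]
[-0.0171, 0.0012, -0.03]
[-0.0121, 0.0012, -0.0324]
[-0.0068, 0.0012, -0.0339]
[-0.0013, 0.0013, -0.0346]
[0.0042, 0.0013, -0.0343]
[0.0096, 0.0013, -0.0332]
[0.0148, 0.0013, -0.0313]
[0.0195, 0.0013, -0.0285]
[0.0238, 0.0013, -0.025]
[0.0275, 0.0013, -0.0209]
```

View pics/w5.png

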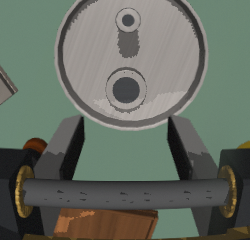

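Call:
drive_tool:
  targets:
    - [0.15,[-0.013,0,-0.012],[0,-5.84,0]]
    - [0.2,[-0.028,0,-0.02],[0,-5.84,0]]
    - [0.2,[-0.03,0.001,-0.017],[0,-5.84,0]]
    - [0.2,[-0.0315,0.001,-0.014],[0,-5.84,0]]
    - [0.2,[-0.033,0.001,-0.011],[0,-5.84,0]]
    - [0.2,[-0.034,0.001,-0.0076],[0,-5.84,0]]
    - [0.2,[-0.034,0.001,-0.004],[0,-5.84,0]]
    - [0.2,[-0.0346,0.001,-0.001],[0,-5.84,0]]
    - [0.2,[-0.0345,0.001,0.003],[0,-5.84,0]]
    - [0.2,[-0.034,0.001,0.006],[0,-5.84,0]]
    - [0.2,[-0.025,0.001,0.007],[0,-5.84,0]]
    - [0.2,[-0.015,0,0.006],[0,-4,0]]

```text
t: 16.85
tcp_pos: [431.9, -128.1, 122.8]
tcp_rot: [-0.475, -0.513, 0.523, 0.487]
wrist_force: [0.2, -0.1, -0.1]
grip_width: 56.4
```

Run:
```python
from h import *;from rig import monitor,capture
s=monitor.sense();print(s['t'],s['tcp_pos'],s['joint_positions'].round(2),s['grip_width'])
plan(s,[421,-156,110],93,n=4)
```

```text
16.85 [ 431.90273291 -128.14054063  122.78847118] [ 0.03  0.27  0.21  2.12 -0.07  0.78  1.93] 56.41006768958071
psi 94.3 -> 93 d [-10.9 -27.9 -12.8] n 4 turn/row [-0.29  0.31  0.03] tilt 1.19
[-0.0068, 0.0032, 0.0032]
[-0.0068, 0.0032, 0.0031]
[-0.0068, 0.0032, 0.0031]
[-0.0068, 0.0032, 0.0031]
```

Call:
drive_tool:
  targets:
    - [0.2,[-0.004,0.003,0.002],[-0.3,0.3,0]]
    - [0.2,[-0.006,0.003,0.003],[-0.3,0.3,0]]
    - [0.2,[-0.006,0.003,0.003],[-0.3,0.3,0]]
    - [0.2,[-0.003,0.003,0.001],[-0.3,0.3,0]]
    - [0.2,[0,0,0],[0,0,0]]
    - [0.2,[0,0,0],[0,0,0]]

```text
t: 17.45
tcp_pos: [422.1, -148.1, 107.2]
tcp_rot: [0.487, 0.512, -0.511, -0.49]
wrist_force: [-0.6, -0.2, -0.2]
grip_width: 56.5
```

Run:
```python
from h import *;from rig import monitor,capture
s=monitor.sense();print(s['t'],s['tcp_pos'],s['grip_width'])
p,d=capture("wrist");cv2.imwrite("pics/w6.png",p[100:340,130:380])
plan(s,[421,-156,60],93,n=4)
```

```text
17.45 [ 422.07826292 -148.12597226  107.2485002 ] 56.54332463025246
psi 92.6 -> 93 d [ -1.1  -7.9 -47.2] n 4 turn/row [-0.03 -0.1   0.05] tilt 0.24
[-0.002, 0.0118, 0.0003]
[-0.002, 0.0118, 0.0003]
[-0.002, 0.0118, 0.0004]
[-0.002, 0.0118, 0.0004]
```

View pics/w6.png

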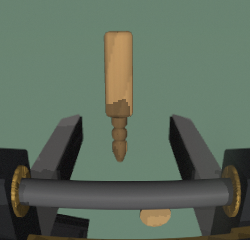

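Call:
drive_tool:
  targets:
    - [0.2,[-0.002,0.01,0],[0,0,0]]
    - [0.2,[-0.002,0.014,0],[0,0,0]]
    - [0.2,[-0.002,0.014,0],[0,0,0]]
    - [0.2,[-0.001,0.014,0],[0,0,0]]
    - [0.2,[0,0.01,0],[0,0,0]]
    - [0.2,[0,0.004,0],[0,0,0]]
    - [0.2,[0,0,0],[0,0,0]]
    - [0.2,[0,0,0],[0,0,0]]

```text
t: 18.3
tcp_pos: [423.6, -154.0, 36.8]
tcp_rot: [0.487, 0.513, -0.511, -0.489]
wrist_force: [1.1, -0.5, -0.2]
grip_width: 56.6
```

Run:
```python
from h import *;from rig import monitor,capture
s=monitor.sense();print(s['t'],s['tcp_pos'],s['grip_width'])
plan(s,[421,-156,30.5],93,n=1)
```

```text
18.3 [ 423.64320894 -154.00399458   36.80246333] 56.55749150361419
psi 92.8 -> 93 d [-2.6 -2.  -6.3] n 1 turn/row [-0.04 -0.23  0.19] tilt 0.2
[-0.0019, 0.0063, 0.0027]
```

Call:
drive_tool:
  targets:
    - [0.2,[-0.002,0.004,0.003],[0,0,0]]
    - [0.2,[0,0.002,0],[0,0,0]]
    - [0.2,[0,0,0],[0,0,0]]
    - [-1,[0,0,0],[0,0,0]]
    - [-1,[0,0,0],[0,0,0]]
    - [-1,[0,0,0],[0,0,0]]
    - [-1,[0,0,0],[0,0,0]]
    - [-1,[0,0,0],[0,0,0]]
    - [-1,[0,0,0],[0,0,0]]
    - [-1,[0,0,0],[0,0,0]]
    - [-1,[0,0,0],[0,0,0]]

```text
t: 19.4
tcp_pos: [421.5, -156.4, 31.8]
tcp_rot: [0.487, 0.513, -0.511, -0.488]
wrist_force: [0.4, 1.2, 0.1]
grip_width: 23.4
```

Call:
drive_tool:
  targets:
    - [-1,[0,-0.01,0],[0,0,0]]
    - [-1,[0,-0.02,0],[0,0,0]]
    - [-1,[0,-0.03,0],[0,0,0]]
    - [-1,[0,-0.02,0],[0,0,0]]
    - [-1,[0,-0.01,0],[0,0,0]]
    - [-1,[0,0,0],[0,0,0]]
    - [-1,[0,0,0],[0,0,0]]

```text
t: 20.1
tcp_pos: [420.6, -156.7, 127.1]
tcp_rot: [0.487, 0.513, -0.511, -0.488]
wrist_force: [-0.5, 0.8, -0.4]
grip_width: 23.7
```

Run:
```python
from h import *;from rig import monitor,capture
s=monitor.sense();print(s['t'],s['tcp_pos'],s['wrist_force'],s['grip_width'])
plan(s,[617.4,-14.9,120],10.2,n=11)
```

```text
20.1 [ 420.58632559 -156.70462662  127.12756145] [-0.45976808  0.80944281 -0.41747061] 23.73632588382457
psi 92.8 -> 10.2 d [196.8 141.8  -7.1] n 11 turn/row [-0.    7.5   0.02] tilt 0.18
[0.012, 0.0007, -0.0185]
[0.0143, 0.0007, -0.0168]
[0.0164, 0.0007, -0.0147]
[0.0182, 0.0007, -0.0125]
[0.0197, 0.0007, -0.01]
[0.0208, 0.0007, -0.0073]
[0.0216, 0.0007, -0.0046]
[0.022, 0.0007, -0.0017]
[0.022, 0.0007, 0.0012]
[0.0217, 0.0007, 0.004]
[0.021, 0.0007, 0.0068]
```

Call:
drive_tool:
  targets:
    - [-1,[0.006,0,-0.009],[0,4,0]]
    - [-1,[0.0143,0,-0.017],[0,7.5,0]]
    - [-1,[0.016,0,-0.015],[0,7.5,0]]
    - [-1,[0.018,0,-0.0125],[0,7.5,0]]
    - [-1,[0.02,0,-0.01],[0,7.5,0]]
    - [-1,[0.021,0,-0.007],[0,7.5,0]]
    - [-1,[0.022,0,-0.0046],[0,7.5,0]]
    - [-1,[0.022,0,-0.002],[0,7.5,0]]
    - [-1,[0.022,0,0.001],[0,7.5,0]]
    - [-1,[0.02,0,0.003],[0,7.5,0]]
    - [-1,[0.01,0,0.004],[0,4,0]]
    - [-1,[0,0,0],[0,0,0]]

```text
t: 21.3
tcp_pos: [593.7, -17.4, 111.4]
tcp_rot: [-0.701, -0.08, 0.093, 0.703]
wrist_force: [-0.6, 0.5, -0.9]
grip_width: 23.8
```

Run:
```python
from h import *;from rig import monitor,capture
s=monitor.sense();print(s['t'],s['tcp_pos'],s['wrist_force'],s['grip_width'])
plan(s,[617.4,-14.9,95],10.2,n=4)
```

```text
21.3 [593.65639917 -17.36068159 111.44371705] [-0.55667429  0.49873478 -0.87363962] 23.75447868526528
psi 14.0 -> 10.2 d [ 23.7   2.5 -16.4] n 4 turn/row [-0.06  0.96 -0.26] tilt 1.08
[0.006, 0.004, -0.0009]
[0.006, 0.004, -0.0008]
[0.006, 0.0041, -0.0007]
[0.006, 0.0041, -0.0005]
```

Call:
drive_tool:
  targets:
    - [-1,[0.006,0.004,-0.001],[0,1,-0.25]]
    - [-1,[0.006,0.004,-0.001],[0,1,-0.25]]
    - [-1,[0.006,0.004,-0.001],[0,0.8,-0.25]]
    - [-1,[0.004,0.004,0],[0,0.5,-0.25]]
    - [-1,[0,0,0],[0,0,0]]
    - [-1,[0,0,0],[0,0,0]]

```text
t: 21.9
tcp_pos: [615.1, -17.9, 91.4]
tcp_rot: [-0.703, -0.064, 0.067, 0.705]
wrist_force: [-0.1, 0.4, -0.3]
grip_width: 23.4
```

Run:
```python
from h import *;from rig import monitor,capture
s=monitor.sense();print(s['t'],s['tcp_pos'],s['wrist_force'],s['grip_width'])
plan(s,[617.4,-14.9,50],10.2,n=4)
```

```text
21.9 [615.11580272 -17.89344051  91.36996075] [-0.11909692  0.44808979 -0.32930551] 23.41079512553073
psi 10.7 -> 10.2 d [  2.3   3.  -41.4] n 4 turn/row [-0.06  0.11 -0.04] tilt 0.3
[0.0007, 0.0103, 0.0006]
[0.0007, 0.0103, 0.0006]
[0.0007, 0.0103, 0.0006]
[0.0007, 0.0103, 0.0006]
```

Call:
drive_tool:
  targets:
    - [-1,[0.0007,0.008,0.0006],[0,0,0]]
    - [-1,[0.0007,0.012,0.0006],[0,0.2,0]]
    - [-1,[0.0007,0.012,0.0006],[0,0.2,0]]
    - [-1,[0,0.01,0],[0,0,0]]
    - [-1,[0,0.004,0],[0,0,0]]
    - [-1,[0,0.002,0],[0,0,0]]
    - [-1,[0,0,0],[0,0,0]]
    - [-1,[0,0,0],[0,0,0]]

```text
t: 22.7
tcp_pos: [616.1, -15.4, 38.6]
tcp_rot: [-0.703, -0.062, 0.065, 0.706]
wrist_force: [-0.0, 0.1, -0.6]
grip_width: 23.4
```

Run:
```python
from h import *;from rig import monitor,capture
s=monitor.sense();print(s['t'],s['tcp_pos'],s['wrist_force'],s['grip_width'])
plan(s,[617.4,-14.9,37.5],10.2,n=1)
```

```text
22.7 [616.07990311 -15.39319642  38.61124439] [-0.04886319  0.08165096 -0.64703525] 23.388263716576937
psi 10.3 -> 10.2 d [ 1.3  0.5 -1.1] n 1 turn/row [-0.25  0.05 -0.24] tilt 0.35
[0.0014, 0.0011, 0.0002]
```

Call:
drive_tool:
  targets:
    - [-1,[0.001,0.0015,0],[0,0,0]]
    - [-1,[0,0.001,0],[0,0,0]]
    - [-0.4,[0,0,0],[0,0,0]]
    - [-0.32,[0,0,0],[0,0,0]]
    - [-0.32,[0,0,0],[0,0,0]]
    - [-0.32,[0,0,0],[0,0,0]]
    - [-0.32,[0,-0.01,0],[0,0,0]]
    - [-0.32,[0,-0.02,0],[0,0,0]]
    - [-0.32,[0,-0.035,0],[0,0,0]]
    - [-0.32,[0,-0.03,0],[0,0,0]]
    - [-0.32,[0,-0.01,0],[0,0,0]]
    - [0.2,[0,0,0],[0,0,0]]

```text
t: 23.9
tcp_pos: [617.9, -15.9, 148.4]
tcp_rot: [-0.703, -0.062, 0.064, 0.706]
wrist_force: [0.3, 0.1, -0.3]
grip_width: 36.9
```

Run:
```python
from h import *;from rig import monitor,capture
s=monitor.sense();print(s['t'],s['tcp_pos'],s['wrist_force'],s['grip_width'])
p,d=capture("wrist");cv2.imwrite("pics/w7.png",p[60:340,100:410])
plan(s,[396,-312.5,130],57,n=12)
```

```text
23.9 [617.90775534 -15.93511519 148.40286987] [ 0.29684716  0.11171196 -0.25776855] 36.87715018757826
psi 10.2 -> 57 d [-221.9 -296.6  -18.4] n 12 turn/row [-0.02 -3.9  -0.  ] tilt 0.27
[-0.0226, 0.0015, -0.021]
[-0.024, 0.0015, -0.0195]
[-0.0252, 0.0015, -0.0178]
[-0.0264, 0.0015, -0.016]
[-0.0274, 0.0015, -0.0142]
[-0.0283, 0.0015, -0.0123]
[-0.0291, 0.0015, -0.0104]
[-0.0297, 0.0015, -0.0083]
[-0.0302, 0.0015, -0.0063]
[-0.0306, 0.0015, -0.0042]
[-0.0308, 0.0015, -0.0021]
[-0.0309, 0.0015, -0.0001]
```

View pics/w7.png

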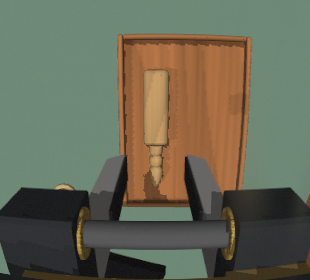

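Call:
drive_tool:
  targets:
    - [0.2,[-0.012,0,-0.01],[0,-3.9,0]]
    - [0.2,[-0.024,0,-0.0195],[0,-3.9,0]]
    - [0.2,[-0.025,0,-0.018],[0,-3.9,0]]
    - [0.2,[-0.0264,0,-0.016],[0,-3.9,0]]
    - [0.2,[-0.027,0.001,-0.014],[0,-3.9,0]]
    - [0.2,[-0.028,0.001,-0.012],[0,-3.9,0]]
    - [0.2,[-0.029,0.001,-0.01],[0,-3.9,0]]
    - [0.2,[-0.03,0.001,-0.008],[0,-3.9,0]]
    - [0.2,[-0.03,0.001,-0.006],[0,-3.9,0]]
    - [0.2,[-0.03,0.001,-0.004],[0,-3.9,0]]
    - [0.2,[-0.03,0,-0.002],[0,-3.9,0]]
    - [0.2,[-0.015,0,0],[0,-2,0]]

```text
t: 25.15
tcp_pos: [404.3, -291.8, 127.0]
tcp_rot: [-0.614, -0.333, 0.345, 0.627]
wrist_force: [0.2, 0.2, 0.2]
grip_width: 56.5
```

Call:
drive_tool:
  targets:
    - [0.2,[-0.004,0,0],[0,0,0]]
    - [0.2,[0,0,0],[0,0,0]]
    - [0.2,[0,0,0],[0,0,0]]

```text
t: 25.45
tcp_pos: [400.2, -295.3, 124.7]
tcp_rot: [-0.614, -0.331, 0.345, 0.629]
wrist_force: [0.2, 1.2, -0.4]
grip_width: 56.6
```

Run:
```python
from h import *;from rig import monitor,capture
s=monitor.sense();print(s['t'],s['tcp_pos'],s['grip_width'])
plan(s,[396,-312.5,75],57,n=5)
```

```text
25.45 [ 400.19707067 -295.30060355  124.74956869] 56.56030059981585
psi 57.1 -> 57 d [ -4.2 -17.2 -49.7] n 5 turn/row [-0.32  0.01 -0.08] tilt 1.67
[-0.0033, 0.0099, -0.0014]
[-0.0033, 0.0099, -0.0014]
[-0.0033, 0.0099, -0.0013]
[-0.0033, 0.0099, -0.0013]
[-0.0033, 0.0099, -0.0012]
```

Call:
drive_tool:
  targets:
    - [0.2,[-0.0033,0.01,-0.0014],[-0.3,0,0]]
    - [0.2,[-0.0033,0.01,-0.0014],[-0.3,0,0]]
    - [0.2,[-0.0033,0.01,-0.0014],[-0.3,0,0]]
    - [0.2,[-0.0033,0.01,-0.0014],[-0.3,0,0]]
    - [0.2,[-0.0015,0.006,-0.0006],[-0.3,0,0]]
    - [0.2,[0,0,0],[0,0,0]]
    - [0.2,[0,0,0],[0,0,0]]

```text
t: 26.15
tcp_pos: [397.3, -309.5, 72.9]
tcp_rot: [0.621, 0.336, -0.341, -0.62]
wrist_force: [0.6, -0.1, -0.3]
grip_width: 56.7
```

Run:
```python
from h import *;from rig import monitor,capture
s=monitor.sense();print(s['t'],s['tcp_pos'],s['grip_width'])
p,d=capture("wrist");cv2.imwrite("pics/w8.png",p[60:340,100:410])
plan(s,[396,-312.5,30],57,n=4)
```

```text
26.15 [ 397.27885846 -309.48651125   72.92211253] 56.693551240546405
psi 57.2 -> 57 d [ -1.3  -3.  -42.9] n 4 turn/row [-0.03  0.05 -0.1 ] tilt 0.43
[-0.0007, 0.0107, -0.0002]
[-0.0007, 0.0107, -0.0002]
[-0.0008, 0.0107, -0.0002]
[-0.0008, 0.0107, -0.0001]
```

View pics/w8.png

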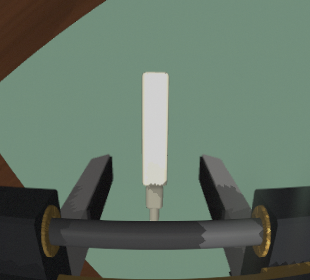

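Call:
drive_tool:
  targets:
    - [0.2,[-0.0007,0.009,0],[0,0,0]]
    - [0.2,[-0.0007,0.012,0],[0,0,0]]
    - [0.2,[-0.0007,0.01,0],[0,0,0]]
    - [0.2,[0,0.006,0],[0,0,0]]
    - [0.2,[0,0.003,0],[0,0,0]]
    - [0.2,[0,0,0],[0,0,0]]
    - [0.2,[0,0,0],[0,0,0]]

```text
t: 26.9
tcp_pos: [396.1, -311.5, 29.6]
tcp_rot: [0.621, 0.336, -0.341, -0.62]
wrist_force: [0.4, 0.5, 0.7]
grip_width: 56.0
```

Run:
```python
from h import *;from rig import monitor,capture
s=monitor.sense();print(s['t'],s['tcp_pos'],s['grip_width'])
plan(s,[396,-312.5,30],57,n=1)
```

```text
26.9 [ 396.13236038 -311.49822318   29.58643214] 56.017233128224255
psi 57.2 -> 57 d [-0.1 -1.   0.4] n 1 turn/row [-0.09  0.23 -0.4 ] tilt 0.41
[-0.0009, -0.0004, -0.0004]
```

Call:
drive_tool:
  targets:
    - [-1,[0,0,0],[0,0,0]]
    - [-1,[0,0,0],[0,0,0]]
    - [-1,[0,0,0],[0,0,0]]
    - [-1,[0,0,0],[0,0,0]]
    - [-1,[0,0,0],[0,0,0]]
    - [-1,[0,0,0],[0,0,0]]
    - [-1,[0,0,0],[0,0,0]]
    - [-1,[0,0,0],[0,0,0]]
    - [-1,[0,0,0],[0,0,0]]

```text
t: 27.8
tcp_pos: [396.8, -311.7, 30.6]
tcp_rot: [0.622, 0.337, -0.341, -0.619]
wrist_force: [-0.4, -0.9, -0.2]
grip_width: 19.4
```

Call:
drive_tool:
  targets:
    - [-1,[0,-0.01,0],[0,0,0]]
    - [-1,[0,-0.02,0],[0,0,0]]
    - [-1,[0,-0.03,0],[0,0,0]]
    - [-1,[0,-0.02,0],[0,0,0]]
    - [-1,[0,-0.01,0],[0,0,0]]
    - [-1,[0,0,0],[0,0,0]]
    - [-1,[0,0,0],[0,0,0]]

```text
t: 28.5
tcp_pos: [396.5, -311.1, 125.9]
tcp_rot: [0.622, 0.336, -0.341, -0.62]
wrist_force: [-0.1, -0.4, -1.0]
grip_width: 19.1
```

Run:
```python
from h import *;from rig import monitor,capture
s=monitor.sense();print(s['t'],s['tcp_pos'],s['wrist_force'],s['grip_width'])
plan(s,[650,-15,125],10.2,n=11)
```

```text
28.5 [ 396.50811266 -311.05322398  125.93436014] [-0.06238325 -0.43314997 -0.9561068 ] 19.059014363304048
psi 57.2 -> 10.2 d [253.5 296.1  -0.9] n 11 turn/row [ 0.01  4.27 -0.03] tilt 0.38
[0.0351, -0.0002, -0.0048]
[0.0354, -0.0001, -0.0022]
[0.0354, -0.0001, 0.0005]
[0.0353, -0.0001, 0.0031]
[0.035, -0.0001, 0.0057]
[0.0344, -0.0, 0.0083]
[0.0337, -0.0, 0.0109]
[0.0328, -0.0, 0.0134]
[0.0317, 0.0, 0.0158]
[0.0305, 0.0, 0.0181]
[0.029, 0.0001, 0.0203]
```

Call:
drive_tool:
  targets:
    - [-1,[0.017,-0.001,-0.002],[0,4.27,0]]
    - [-1,[0.035,-0.001,-0.002],[0,4.27,0]]
    - [-1,[0.035,-0.001,0.0005],[0,4.27,0]]
    - [-1,[0.035,-0.001,0.003],[0,4.27,0]]
    - [-1,[0.035,-0.001,0.0057],[0,4.27,0]]
    - [-1,[0.034,-0.001,0.008],[0,4.27,0]]
    - [-1,[0.034,-0.001,0.011],[0,4.27,0]]
    - [-1,[0.033,-0.001,0.0134],[0,4.27,0]]
    - [-1,[0.032,-0.001,0.016],[0,4.27,0]]
    - [-1,[0.03,0,0.018],[0,4.27,0]]
    - [-1,[0.015,0,0.01],[0,3,0]]
    - [-1,[0.004,0,0.002],[0,0,0]]

```text
t: 29.7
tcp_pos: [635.9, -32.7, 116.8]
tcp_rot: [0.706, 0.05, -0.066, -0.704]
wrist_force: [0.2, -0.6, -0.9]
grip_width: 19.2
```

Call:
drive_tool:
  targets:
    - [-1,[0,0,0],[0,0,0]]
    - [-1,[0,0,0],[0,0,0]]

```text
t: 29.9
tcp_pos: [634.7, -33.7, 114.9]
tcp_rot: [0.706, 0.05, -0.068, -0.703]
wrist_force: [-0.3, -0.8, -0.2]
grip_width: 19.0
```

Run:
```python
from h import *;from rig import monitor,capture
s=monitor.sense();print(s['t'],s['tcp_pos'],s['wrist_force'],s['grip_width'])
plan(s,[668.6,-5.7,95],10.2,n=6)
```

```text
29.9 [634.67394934 -33.74875544 114.91873507] [-0.28539629 -0.84398513 -0.15986407] 18.99194828177102
psi 9.5 -> 10.2 d [ 33.9  28.  -19.9] n 6 turn/row [ 0.01 -0.11 -0.25] tilt 1.47
[0.0064, 0.0032, 0.0037]
[0.0064, 0.0032, 0.0037]
[0.0064, 0.0032, 0.0037]
[0.0064, 0.0032, 0.0036]
[0.0064, 0.0033, 0.0036]
[0.0064, 0.0033, 0.0036]
```

Call:
drive_tool:
  targets:
    - [-1,[0.0064,0.002,0.0037],[0,-0.1,-0.25]]
    - [-1,[0.0064,0.003,0.0037],[0,-0.1,-0.25]]
    - [-1,[0.0064,0.003,0.0037],[0,-0.1,-0.25]]
    - [-1,[0.0064,0.003,0.0036],[0,-0.1,-0.25]]
    - [-1,[0.0064,0.003,0.0036],[0,-0.1,-0.25]]
    - [-1,[0.003,0.002,0.0016],[0,0,-0.25]]
    - [-1,[0,0,0],[0,0,0]]
    - [-1,[0,0,0],[0,0,0]]

```text
t: 30.7
tcp_pos: [667.0, -9.0, 96.8]
tcp_rot: [0.705, 0.062, -0.061, -0.704]
wrist_force: [-0.5, 1.1, -0.6]
grip_width: 19.3
```

Run:
```python
from h import *;from rig import monitor,capture
s=monitor.sense();print(s['t'],s['tcp_pos'],s['wrist_force'],s['grip_width'])
plan(s,[668.6,-5.7,45],10.2,n=5)
```

```text
30.7 [667.0249284   -9.04553979  96.81331632] [-0.46173232  1.12638503 -0.61604359] 19.345759727439862
psi 10.0 -> 10.2 d [  1.6   3.3 -51.8] n 5 turn/row [ 0.01 -0.04  0.03] tilt 0.16
[0.0004, 0.0104, 0.0006]
[0.0004, 0.0104, 0.0006]
[0.0004, 0.0104, 0.0006]
[0.0004, 0.0104, 0.0006]
[0.0004, 0.0104, 0.0006]
```

Call:
drive_tool:
  targets:
    - [-1,[0.0004,0.009,0.0005],[0,0,0]]
    - [-1,[0.0004,0.013,0.0005],[0,0,0]]
    - [-1,[0.0004,0.013,0.0005],[0,0,0]]
    - [-1,[0,0.011,0],[0,0,0]]
    - [-1,[0,0.007,0],[0,0,0]]
    - [-1,[0,0.003,0],[0,0,0]]
    - [-1,[0,0,0],[0,0,0]]
    - [-1,[0,0,0],[0,0,0]]

```text
t: 31.5
tcp_pos: [667.5, -7.8, 35.2]
tcp_rot: [0.705, 0.062, -0.061, -0.704]
wrist_force: [-1.3, 0.2, 3.7]
grip_width: 19.5
```

Run:
```python
from h import *;from rig import monitor,capture
s=monitor.sense();print(s['t'],s['tcp_pos'],s['wrist_force'],s['grip_width'])
plan(s,[668.6,-5.7,36],10.2,n=1)
```

```text
31.5 [667.48954924  -7.83849714  35.18008644] [-1.33092561  0.24728085  3.6733621 ] 19.499582147904565
psi 9.9 -> 10.2 d [1.1 2.1 0.8] n 1 turn/row [ 0.04 -0.26  0.07] tilt 0.08
[0.0015, -0.0008, 0.0019]
```

Call:
drive_tool:
  targets:
    - [-0.45,[0,0,0],[0,0,0]]
    - [-0.36,[0,0,0],[0,0,0]]
    - [-0.36,[0,0,0],[0,0,0]]
    - [-0.36,[0,-0.01,0],[0,0,0]]
    - [-0.36,[0,-0.02,0],[0,0,0]]
    - [-0.36,[0,-0.035,0],[0,0,0]]
    - [-0.36,[0,-0.03,0],[0,0,0]]
    - [-0.36,[0,-0.01,0],[0,0,0]]
    - [0.4,[0,0,0],[0,0,0]]
    - [0.6,[0,0,0],[0,0,0]]

```text
t: 32.5
tcp_pos: [667.2, -8.2, 146.3]
tcp_rot: [0.705, 0.062, -0.06, -0.704]
wrist_force: [0.1, -0.6, 0.0]
grip_width: 42.5
```

Run:
```python
from h import *;from rig import monitor,capture
s=monitor.sense();print(s['t'],s['tcp_pos'],s['wrist_force'],s['grip_width'])
p,d=capture("wrist");cv2.imwrite("pics/w9.png",p[60:340,100:410])
plan(s,[435,175,140],57.8,n=12)
```

```text
32.5 [667.23291584  -8.20851639 146.30051052] [ 0.13451723 -0.58588908  0.03399606] 42.54245275851262
psi 9.9 -> 57.8 d [-232.2  183.2   -6.3] n 12 turn/row [ 0.01 -3.99  0.01] tilt 0.14
[-0.0164, 0.0005, 0.0184]
[-0.0151, 0.0005, 0.0195]
[-0.0137, 0.0005, 0.0205]
[-0.0123, 0.0005, 0.0214]
[-0.0108, 0.0005, 0.0222]
[-0.0092, 0.0005, 0.0229]
[-0.0076, 0.0005, 0.0235]
[-0.0059, 0.0005, 0.0239]
[-0.0042, 0.0005, 0.0243]
[-0.0025, 0.0005, 0.0245]
[-0.0008, 0.0005, 0.0246]
[0.0009, 0.0005, 0.0246]
```

View pics/w9.png

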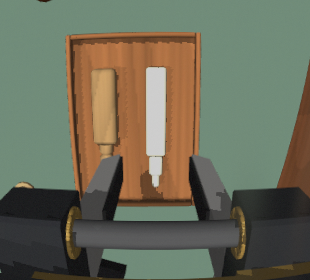

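Call:
drive_tool:
  targets:
    - [0.6,[-0.008,-0.001,0.009],[0,-3.99,0]]
    - [0.6,[-0.015,-0.001,0.0195],[0,-3.99,0]]
    - [0.6,[-0.014,-0.001,0.0205],[0,-3.99,0]]
    - [0.6,[-0.012,-0.001,0.021],[0,-3.99,0]]
    - [0.6,[-0.011,-0.001,0.022],[0,-3.99,0]]
    - [0.6,[-0.009,-0.001,0.023],[0,-3.99,0]]
    - [0.6,[-0.0076,-0.001,0.0235],[0,-3.99,0]]
    - [0.6,[-0.006,-0.001,0.024],[0,-3.99,0]]
    - [0.6,[-0.004,0,0.024],[0,-3.99,0]]
    - [0.6,[-0.0025,0,0.0245],[0,-3.99,0]]
    - [0.6,[-0.001,0,0.024],[0,-3.99,0]]
    - [0.6,[0,0,0.015],[0,-2,0]]

```text
t: 33.75
tcp_pos: [435.9, 160.1, 140.1]
tcp_rot: [-0.62, -0.333, 0.348, 0.62]
wrist_force: [0.4, 0.1, -0.4]
grip_width: 75.3
```

Call:
drive_tool:
  targets:
    - [0.6,[0,0,0.006],[0,-1,0]]
    - [0.6,[0,0,0],[0,0,0]]
    - [0.6,[0,0,0],[0,0,0]]

```text
t: 34.05
tcp_pos: [429.8, 163.5, 139.2]
tcp_rot: [-0.616, -0.338, 0.354, 0.617]
wrist_force: [-0.0, -0.7, 0.4]
grip_width: 75.7
```

Run:
```python
from h import *;from rig import monitor,capture
s=monitor.sense();print(s['t'],s['tcp_pos'],s['grip_width'])
plan(s,[435,177,75],57.8,n=6)
```

```text
34.05 [429.83078011 163.51797501 139.22403067] 75.69343044622703
psi 58.6 -> 57.8 d [  5.2  13.5 -64.2] n 6 turn/row [-0.11  0.13 -0.18] tilt 1.29
[0.0026, 0.0107, 0.0003]
[0.0025, 0.0107, 0.0003]
[0.0025, 0.0107, 0.0004]
[0.0025, 0.0107, 0.0004]
[0.0024, 0.0107, 0.0004]
[0.0024, 0.0107, 0.0004]
```

Call:
drive_tool:
  targets:
    - [0.6,[0.0025,0.009,0.0003],[-0.1,0.1,-0.2]]
    - [0.6,[0.0025,0.012,0.0003],[-0.1,0.1,-0.2]]
    - [0.6,[0.0025,0.012,0.0003],[-0.1,0.1,-0.2]]
    - [0.6,[0.0025,0.012,0.0003],[-0.1,0.1,-0.2]]
    - [0.6,[0.0025,0.012,0.0003],[-0.1,0.1,-0.2]]
    - [0.6,[0.001,0.006,0],[-0.1,0.1,-0.2]]
    - [0.6,[0,0,0],[0,0,0]]
    - [0.6,[0,0,0],[0,0,0]]

```text
t: 34.85
tcp_pos: [439.2, 172.4, 70.2]
tcp_rot: [0.621, 0.34, -0.338, -0.62]
wrist_force: [-0.2, 0.4, -0.5]
grip_width: 75.3
```

Run:
```python
from h import *;from rig import monitor,capture
s=monitor.sense();print(s['t'],s['tcp_pos'],s['grip_width'])
p,d=capture("wrist");cv2.imwrite("pics/w10.png",p[60:340,100:410])
plan(s,[435,177,31],57.8,n=4)
```

```text
34.85 [439.21545675 172.39631709  70.15784684] 75.33619506349018
psi 57.3 -> 57.8 d [ -4.2   4.6 -39.2] n 4 turn/row [ 0.03 -0.14  0.03] tilt 0.15
[0.0004, 0.0098, 0.0015]
[0.0004, 0.0098, 0.0015]
[0.0004, 0.0098, 0.0015]
[0.0004, 0.0098, 0.0015]
```

View pics/w10.png

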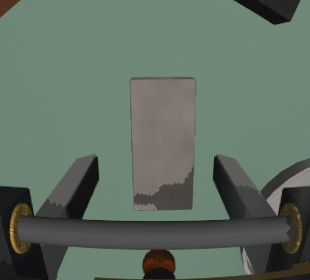

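Call:
drive_tool:
  targets:
    - [0.6,[0.001,0.009,0.0015],[0,0,0]]
    - [0.6,[0.001,0.011,0.0015],[0,-0.2,0]]
    - [0.6,[0.001,0.01,0.0015],[0,-0.2,0]]
    - [0.6,[0,0.006,0.001],[0,0,0]]
    - [0.6,[0,0.003,0],[0,0,0]]
    - [0.6,[0,0,0],[0,0,0]]
    - [0.6,[0,0,0],[0,0,0]]

```text
t: 35.6
tcp_pos: [436.6, 178.8, 28.4]
tcp_rot: [0.62, 0.343, -0.34, -0.619]
wrist_force: [-0.5, 0.3, 0.9]
grip_width: 74.9
```

Run:
```python
from h import *;from rig import monitor,capture
s=monitor.sense();print(s['t'],s['tcp_pos'],s['grip_width'])
plan(s,[435,177,31],57.8,n=1)
```

```text
35.6 [436.56515618 178.76326349  28.41546585] 74.92077443282423
psi 57.7 -> 57.8 d [-1.6 -1.8  2.6] n 1 turn/row [ 0.14 -0.11  0.19] tilt 0.23
[-0.0023, -0.0026, 0.0004]
```

Call:
drive_tool:
  targets:
    - [0.6,[-0.001,-0.003,0],[0,0,0]]
    - [0.6,[0,0,0],[0,0,0]]
    - [-1,[0,0,0],[0,0,0]]
    - [-1,[0,0,0],[0,0,0]]
    - [-1,[0,0,0],[0,0,0]]
    - [-1,[0,0,0],[0,0,0]]
    - [-1,[0,0,0],[0,0,0]]
    - [-1,[0,0,0],[0,0,0]]
    - [-1,[0,0,0],[0,0,0]]
    - [-1,[0,0,0],[0,0,0]]

```text
t: 36.6
tcp_pos: [436.5, 178.0, 32.6]
tcp_rot: [0.62, 0.343, -0.339, -0.619]
wrist_force: [-0.0, -0.0, 0.7]
grip_width: 44.8
```

Call:
drive_tool:
  targets:
    - [-1,[0,-0.01,0],[0,0,0]]
    - [-1,[0,-0.02,0],[0,0,0]]
    - [-1,[0,-0.03,0],[0,0,0]]
    - [-1,[0,-0.025,0],[0,0,0]]
    - [-1,[0,-0.02,0],[0,0,0]]
    - [-1,[0,0,0],[0,0,0]]
    - [-1,[0,0,0],[0,0,0]]

```text
t: 37.3
tcp_pos: [434.6, 176.7, 143.6]
tcp_rot: [0.62, 0.342, -0.34, -0.619]
wrist_force: [0.4, -0.2, -2.6]
grip_width: 44.7
```

Run:
```python
from h import *;from rig import monitor,capture
s=monitor.sense();print(s['t'],s['tcp_pos'],s['wrist_force'],s['grip_width'])
plan(s,[585,-240,140],-7.2,n=13)
```

```text
37.3 [434.64445658 176.66037635 143.6020582 ] [ 0.35683652 -0.20091706 -2.58479047] 44.655167991611165
psi 57.6 -> -7.2 d [ 150.4 -416.7   -3.6] n 13 turn/row [0.   4.99 0.02] tilt 0.2
[-0.0209, 0.0003, -0.0269]
[-0.0185, 0.0003, -0.0286]
[-0.0159, 0.0003, -0.0301]
[-0.0132, 0.0003, -0.0314]
[-0.0104, 0.0003, -0.0324]
[-0.0076, 0.0003, -0.0332]
[-0.0047, 0.0003, -0.0338]
[-0.0017, 0.0003, -0.034]
[0.0013, 0.0003, -0.0341]
[0.0042, 0.0003, -0.0338]
[0.0071, 0.0003, -0.0333]
[0.01, 0.0003, -0.0326]
[0.0128, 0.0003, -0.0316]
```

Call:
drive_tool:
  targets:
    - [-1,[-0.01,0,-0.013],[0,4.99,0]]
    - [-1,[-0.0185,0,-0.0286],[0,4.99,0]]
    - [-1,[-0.016,-0.001,-0.03],[0,4.99,0]]
    - [-1,[-0.013,-0.001,-0.031],[0,4.99,0]]
    - [-1,[-0.01,-0.001,-0.032],[0,4.99,0]]
    - [-1,[-0.0076,-0.001,-0.033],[0,4.99,0]]
    - [-1,[-0.005,-0.001,-0.034],[0,4.99,0]]
    - [-1,[-0.002,-0.001,-0.034],[0,4.99,0]]
    - [-1,[0.001,-0.001,-0.034],[0,4.99,0]]
    - [-1,[0.004,-0.001,-0.034],[0,4.99,0]]
    - [-1,[0.007,0,-0.033],[0,4.99,0]]
    - [-1,[0.01,0,-0.025],[0,4.99,0]]

```text
t: 38.5
tcp_pos: [557.5, -196.1, 139.8]
tcp_rot: [0.708, -0.03, 0.021, -0.706]
wrist_force: [0.4, 0.6, -2.0]
grip_width: 44.6
```

Call:
drive_tool:
  targets:
    - [-1,[0.006,0,-0.015],[0,4,0]]
    - [-1,[0.002,0,-0.006],[0,0,0]]
    - [-1,[0,0,0],[0,0,0]]
    - [-1,[0,0,0],[0,0,0]]

```text
t: 38.9
tcp_pos: [561.6, -221.3, 135.3]
tcp_rot: [0.707, -0.059, 0.045, -0.703]
wrist_force: [0.9, 0.6, -2.0]
grip_width: 44.8
```

Run:
```python
from h import *;from rig import monitor,capture
s=monitor.sense();print(s['t'],s['tcp_pos'],s['wrist_force'],s['grip_width'])
plan(s,[600.7,-257,95],-7.2,n=7)
```

```text
38.9 [ 561.62642274 -221.34233533  135.32653656] [ 0.85215451  0.59337366 -1.9623317 ] 44.82618049750787
psi -8.4 -> -7.2 d [ 39.1 -35.7 -40.3] n 7 turn/row [ 0.05 -0.18 -0.16] tilt 1.18
[0.0064, 0.0057, -0.0042]
[0.0064, 0.0057, -0.0042]
[0.0063, 0.0057, -0.0042]
[0.0063, 0.0057, -0.0043]
[0.0063, 0.0057, -0.0043]
[0.0062, 0.0057, -0.0043]
[0.0062, 0.0057, -0.0043]
```

Call:
drive_tool:
  targets:
    - [-1,[0.006,0.005,-0.004],[0,-0.2,-0.16]]
    - [-1,[0.0064,0.006,-0.0042],[0,-0.2,-0.16]]
    - [-1,[0.0064,0.006,-0.0042],[0,-0.2,-0.16]]
    - [-1,[0.0064,0.006,-0.0042],[0,-0.2,-0.16]]
    - [-1,[0.0064,0.006,-0.0042],[0,-0.2,-0.16]]
    - [-1,[0.006,0.006,-0.0042],[0,-0.1,-0.16]]
    - [-1,[0.003,0.003,-0.002],[0,0,-0.16]]
    - [-1,[0,0,0],[0,0,0]]
    - [-1,[0,0,0],[0,0,0]]

```text
t: 39.8
tcp_pos: [601.1, -253.6, 92.4]
tcp_rot: [0.707, -0.042, 0.043, -0.704]
wrist_force: [-1.1, 0.2, -2.3]
grip_width: 44.6
```

Run:
```python
from h import *;from rig import monitor,capture
s=monitor.sense();print(s['t'],s['tcp_pos'],s['wrist_force'],s['grip_width'])
p,d=capture("wrist");cv2.imwrite("pics/w11.png",p[60:340,100:410])
plan(s,[600.7,-257,50],-7.2,n=5)
```

```text
39.8 [ 601.13706503 -253.6330162    92.38273408] [-1.08516673  0.20463698 -2.25565146] 44.55218244552243
psi -6.9 -> -7.2 d [ -0.4  -3.4 -42.4] n 5 turn/row [0.05 0.06 0.01] tilt 0.27
[-0.0, 0.0085, -0.0006]
[-0.0, 0.0085, -0.0006]
[-0.0, 0.0085, -0.0007]
[-0.0, 0.0085, -0.0007]
[-0.0, 0.0085, -0.0007]
```

View pics/w11.png

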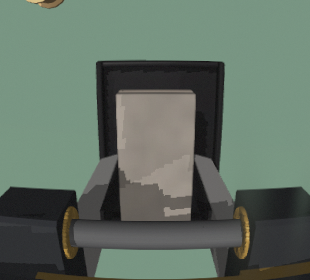

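Call:
drive_tool:
  targets:
    - [-1,[0.0003,0.008,-0.0006],[0,0,0]]
    - [-1,[0.0003,0.011,-0.0006],[0,0.1,0]]
    - [-1,[0.0003,0.011,-0.0006],[0,0.1,0]]
    - [-1,[0,0.01,-0.0006],[0,0.1,0]]
    - [-1,[0,0.006,0],[0,0,0]]
    - [-1,[0,0.003,0],[0,0,0]]
    - [-1,[0,0,0],[0,0,0]]
    - [-1,[0,0,0],[0,0,0]]

```text
t: 40.65
tcp_pos: [601.4, -255.7, 38.8]
tcp_rot: [0.707, -0.044, 0.044, -0.704]
wrist_force: [0.3, -0.6, -2.3]
grip_width: 44.8
```

Run:
```python
from h import *;from rig import monitor,capture
s=monitor.sense();print(s['t'],s['tcp_pos'],s['wrist_force'],s['grip_width'])
plan(s,[601.2,-257,38],-7.2,n=1)
```

```text
40.65 [ 601.37107572 -255.74851022   38.76233121] [ 0.32024137 -0.62920591 -2.27586477] 44.764703811505655
psi -7.2 -> -7.2 d [-0.2 -1.3 -0.8] n 1 turn/row [ 0.24  0.01 -0.  ] tilt 0.24
[-0.0, 0.0008, -0.0013]
```

Call:
drive_tool:
  targets:
    - [-1,[0,0.0015,0],[0,0,0]]
    - [-1,[0,0,0],[0,0,0]]
    - [0.02,[0,0,0],[0,0,0]]
    - [0.08,[0,0,0],[0,0,0]]
    - [0.08,[0,0,0],[0,0,0]]
    - [0.08,[0,0,0],[0,0,0]]
    - [0.08,[0,-0.01,0],[0,0,0]]
    - [0.08,[0,-0.02,0],[0,0,0]]
    - [0.08,[0,-0.035,0],[0,0,0]]
    - [0.08,[0,-0.04,0],[0,0,0]]
    - [0.08,[0,-0.02,0],[0,0,0]]
    - [0.08,[0,0,0],[0,0,0]]

```text
t: 41.85
tcp_pos: [601.6, -256.0, 171.6]
tcp_rot: [0.708, -0.044, 0.045, -0.704]
wrist_force: [0.2, 0.8, -0.0]
grip_width: 50.6
```

Call:
drive_tool:
  targets:
    - [0.08,[-0.01,-0.02,0],[0,0,0]]
    - [0.08,[-0.03,-0.03,0],[0,0,0]]
    - [0.08,[-0.04,-0.02,0],[0,0,0]]
    - [0.08,[-0.04,-0.01,0],[0,0,0]]
    - [0.08,[-0.02,0,0],[0,0,0]]
    - [0.08,[0,0,0],[0,0,0]]
    - [0.08,[0,0,0],[0,0,0]]

```text
t: 42.55
tcp_pos: [456.9, -236.4, 251.8]
tcp_rot: [0.707, -0.044, 0.045, -0.705]
wrist_force: [0.9, 0.5, -0.4]
grip_width: 51.0
```

Run:
```python
from h import *;from rig import monitor,capture,camera_model
s=monitor.sense();print(s['t'],s['tcp_pos'],s['wrist_force'],s['grip_width'])
p,_=capture("top"); q,_=capture("side")
a=cv2.resize(p[85:290,110:425],None,fx=2,fy=2); b=q[100:300,50:370]
o=np.zeros((410+200,640,3),np.uint8)[:600]; o[:410,:630]=a; o[410:600,:320]=b[:190]; cv2.imwrite("pics/end.png",o)
```

```text
42.55 [ 456.91473306 -236.40440866  251.82554168] [ 0.89923438  0.49359056 -0.3696    ] 50.95607723553939
```

View pics/end.png

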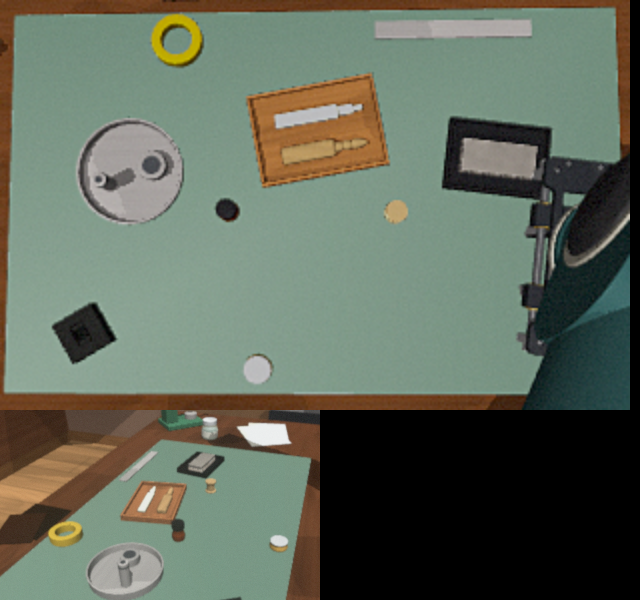

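```bash
python3 -c "
from rig import r
print(r.job_done())"
```

```text
the job is handed in; nothing more can be done
None
```

The bench is cleared and I have handed the job in, at about 42.7 s of the 112 s allowed. I worked in the order the task gives:
1. I pulled the die straight up out of the block and stood it in the round steel dish.
2. I stood the anvil beside it in the dish.
3. I laid the slicker in the long wooden tray.
4. I laid the folder next to it in the long wooden tray.
5. I laid the whetstone in the short black tray.

**Last checks:** The final top and side pictures show:
- The die and anvil are upright and apart in the dish.
- The slicker and folder are flat and side by side, not one on the other.
- The stone is flat inside its tray.
- The dye bottle is standing at its starting pixel position.
- The gripper is clear at z of about 250 mm and touching nothing.

The wrist force readings I saw stayed under 5 N.

**Disagreements:**
- **Motion:** short moves missed or overshot by up to about 12 mm, so I corrected each one from the measured pose before grasping or placing.
- **Die placing:** I felt no clear contact when I set the die down. I let it go at the computed floor height, and a picture then showed it standing.

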